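# Set the pin polisher's click timer and start it

## Task

Set the timer dial of the green pin polisher to the red-dot mark: push the dial down to its bottom and hold it there to free it, click it round clockwise without ever passing the red dot, and let it come back up and lock there. Then take the fingers off it and press the green start button fully down. Be gentle: never press on the machine with more than 25 newtons, do not shove it about on the bench, do not press the start button before the dial is set, and leave the ring and the tin that stand on the machine where they are.

Things in the scene. Friction and masses are not known exactly. Their poses are not given: they have to be found in the camera images.
- unit: the polisher, 6.5 kg, standing loose on four rubber feet: green housing, flat deck 85 mm above the bench with a black control panel. Origin: at bench height below the dial's axis. It reaches x -100 to +100, y -160 to +210 mm; -x is its front, z up. On the deck: the dial at (0, 0), the green start button at (0, -115) mm, the bowl at (0, +150) mm
- table: the wooden bench top; its upper face is at z = 0
- bowl (a point): middle of the foot of the clear bowl on the deck, an obstacle: 108 mm across, 118 mm tall above the deck with its white lid and lid knob; fixed to the machine
- dial_axis (a point): point of the deck on the dial's axis; axes as the housing. The dial: aluminium flange 60 mm across on a shaft, on it a blue bar grip 46 long, 14 wide, 26 mm tall, to be pinched across its 14 mm. Unpressed, the flange's upper face is 22 mm and the bar's top 48 mm above the deck. It pushes down against a soft spring (about 3 N, rising 0.4 N a mm) to a hard bottom
- red_mark (a point): centre of the red disc (13 mm across) on the deck, 42 mm from the dial's axis: the mark to set. It is mark 5 of twelve, 30 degrees apart clockwise; the others are white lines. Mark 0 lies towards the housing's -x, mark 3 towards its +y
- dial (a joint): dial angle in rad, growing clockwise from above, 0.5236 a click. At 0 the pointer (white line on the bar, red tick on the flange) points to mark 0; red mark at 2.618. Starts on mark 0, 1 or 2. It turns only while held pushed to its hard bottom (free in the last 1 mm). How deep that is, is NOT known: 3 to 11 mm; feel it as the push climbs above 9 N. A click takes 0.1 to 0.4 N m
- start (a joint): how far the green start button is pressed, in m: 0 released, 0.006 fully down (6 N), springs back
- start_top (a point): centre of the button's top face, 22 mm above the deck; z up
- silver_ring: plain silver-coloured finger ring, 24 mm across, 6 mm high, lying flat on the machine's deck; origin at the centre of its underside
- tin: small round brass tin, 36 mm across, 18 mm high, standing on the machine's deck; origin under its centre

How it is judged (in metres and radians):
On the way, in this order (a step that is already met when the one before it is completed fails the run):
1. the dial is set to the red mark and let go (value of joint dial between 2.498 and 2.738 rad and contact force between the fingers and unit below 0.1 N), for 0.2 s.
2. the start button is pressed fully down (value of joint start above 0.005 m), for 0.1 s.
At the end, for the whole second after the job is handed in: the dial rests within 0.12 rad of the red mark (2.618 rad), the start button has been pressed and is up again (under 1 mm), and the fingers are off the machine (all of step 1 and value of joint start below 0.001 m and velocity of joint dial between -0.05 and 0.05 rad/s); the robot touches nothing.
It fails at once if the dial is turned past the red mark (more than 0.3 rad beyond it) (value of joint dial above 2.918 rad).
It fails at once if the start button is pressed while the dial is not on the red mark (value of joint start above 0.002 m and not (value of joint dial between 2.498 and 2.738 rad)).
It fails at once if the machine is pressed onto the bench with over 25 N more than its own weight (64 N) (contact force between unit and table above 89 N).
It fails at once if the machine is shoved by more than 10 mm (distance of unit from where it was at the start of the episode above 0.01 m).
It fails at once if the ring or the tin is moved by more than 15 mm (distance of any of silver_ring, tin from where it was at the start of the episode above 0.015 m).
It also fails if it takes over 72 s, if anything falls off the work surface, if the arm or the gripper's body presses on something with over 40 N, if the wrist force passes 120 N, or if a joint passes its speed limit or range.

## Robot

A 7-joint arm with a two-finger parallel gripper is mounted at the origin on the work surface. World frame = base frame: x ahead of the robot, y to its left, z up, the work surface at z = 0. Lengths are in m, angles in degrees, forces in N, time in s.
With the tool pointing down it reaches from about 0.425 to 0.95 m from the base axis. Payload 16.7 kg.
Tool frame: the origin (TCP) lies midway between the tips of the shut fingers; the grasp point (between the pads) lies 19 mm behind it; z points along the fingers, y is the line along which they close (so a half turn about z gives the same grasp; the last joint's range is limited). The gripper opens to 94 mm and grips with 3 to 60 N. Pads are 16 mm wide; open, the fingers measure 119 mm over their backs; the gripper's body (75 mm by 177 mm) begins 78 mm behind the grasp point.
Start: joints at [56.58, 24.414, 4.234, 92.017, -1.954, 63.644, -3.845], TCP at [0.284, -0.612, 0.205] pointing down, gripper open.
Joint ranges: [-163.25, 163.25], [-28.42, 122.38], [-70.27, 78.77], [12.13, 141.07], [-58.53, 238.53], [9.26, 117.41], [-156.51, 156.51]. Speed limits (degrees/s): [108.29, 108.29, 136.94, 136.94, 172.46, 172.46, 172.46].

## Interface

Orientations are given as a 3x3 rotation matrix whose columns are the frame's x, y, z axes.
In Python, from plant import ctrl gives the robot as it stands.
- The arm moves only by the tool apply_moves, never from a script. Its argument "targets" is a list that holds one entry, the list of rows, each a list of 5 numbers: the finger opening in m, from 0 to 0.094, then the shift along the world's x, y, z in m, then the turn about the world's z in rad. In form: [[[jaw, tx, ty, tz, turn], ...]]. A call has 1 to 5 rows; each row is the pose to reach, as a shift and turn from the pose commanded when the call began; what a row does not reach only later rows make up. A row lasts 1/10 s, in which the tool goes at most 50 mm and 8.59 degrees, less where a joint would pass 70% of its speed; a pose out of reach is approached as far as the arm can. A call with a gripper value outside its range is refused whole. The fingers move at their own pace and stop on an object; "grip_force" is the grip in N (left out, the last holds). Time passes only in rows, so rows that repeat a pose let the fingers close. It gives the time, the measured TCP pose, the force, the opening and the grip force at its end, in the units of the state.
- ctrl.read_state(): the state, without advancing time (a new reading comes with each control period).
- ctrl.read_camera(name): name is "side" or "top"; returns a dict with "color" (384x512x3 uint8, blue, green, red), "z_map" (384x512 float32, m along the optical axis (not along the pixel's ray), 0 where there is no reading), "fx", "fy", "cx", "cy" (pixels), "R" (3x3) and "t" (3): a world point X has camera coordinates R X + t. Camera axes: x right, y down, z forward; pixel columns grow to the right and rows downward; lengths in m; the calibration is good to about 2 mm. A picture is of the moment at which its call begins.
- ctrl.sign_off(): hands the job in; it is judged then, once.
The state is a dict: "time_s": time; "joints": joint angles; "joint_vel": joint speeds; "tau": joint torques, N m; "ee_pos": TCP position; "tool_rot": TCP orientation; "wrist_force": force on the tool from outside, world axes, zero at the start; "wrist_torque": the same for the moment, N m; "gripper_width": finger opening in m; "grip_force": force on a finger pad.
Only numpy, scipy, OpenCV 4.12 (cv2) and the standard library are available. Lean on these libraries where they do the work, as an engineer would, in place of code of your own. Each camera call takes 0.05 s, during which the arm holds its last target. There are 200 camera calls.

## Working session

There is one attempt and no reset: what is moved stays moved. The work goes in short steps, Python scripts to look and compute and a tool call to move; the robot and the scene stay as the last step left them, time stands still between calls to the robot, and variables do not carry over. Pictures are saved under pics/ and viewed, at most 10 in all, crops included, and the job is handed in when it is done.

Besides the shell and the picture viewer there is one more tool, called as name(argument=value, ...), one argument or row to a line, values as JSON. apply_moves: Moves the arm, as the interface text tells. Its arguments: {"type":"object","properties":{"targets":{"type":"array","items":{"type":"array","items":{"type":"array","items":{"type":"number"}}}},"grip_force":{"type":"number"}},"required":["targets"]}

```bash
mkdir -p pics; ls
cat > h.py <<'E'
import numpy as np, cv2
from plant import ctrl
def ray(c,u,v,z):
    R=np.array(c["R"]);t=np.array(c["t"]);o=-R.T@t
    d=R.T@np.array([(u-c["cx"])/c["fx"],(v-c["cy"])/c["fy"],1])
    return o+d*(z-o[2])/d[2]
def proj(c,X):
    p=np.array(c["R"])@np.array(X)+np.array(c["t"])
    return np.array([c["fx"]*p[0]/p[2]+c["cx"],c["fy"]*p[1]/p[2]+c["cy"]])
E
python3 - <<'E'
from h import *
s=ctrl.read_state()
for k in s: print(k,np.round(s[k],3).tolist())
for n in("side","top"):
    c=ctrl.read_camera(n); cv2.imwrite(f"pics/{n}0.png",c["color"])
    R=np.array(c["R"]);print(n,-R.T@np.array(c["t"]),R.tolist(),c["fx"],c["cx"],c["cy"])
E
```

```text
pics
time_s 0.0
joints [56.58, 24.45, 4.231, 92.053, -1.954, 63.643, -3.844]
joint_vel [0.009, -0.004, 0.048, -0.119, 0.08, -0.12, -0.101]
tau [-0.001, -93.584, 3.667, -45.42, -0.049, 0.02, 0.0]
ee_pos [0.283, -0.612, 0.205]
tool_rot [[0.907, 0.42, -0.001], [0.42, -0.907, 0.001], [-0.0, -0.001, -1.0]]
wrist_force [0.822, 0.36, 0.643]
wrist_torque [0.02, -0.018, -0.026]
grip_force 0.0
gripper_width 0.094
side [ 0.46288281 -0.40120348  0.56791536] [[0.9894628021527162, -0.14458614350767615, 0.007629564972666921], [-0.10281461032820945, -0.7387513435030151, -0.6660897900250001], [0.1019437053434537, 0.6582866393738126, -0.7458325424401776]] 391.1842419912756 249.93801996626897 202.1334481711923
top [0.33790071 0.04458909 1.02348489] [[-0.06313530374775438, -0.9979987199960395, -0.003533879871446362], [-0.9689885288789698, 0.062146932186384396, -0.23916310275791036], [0.23890409021540135, -0.011675346080008253, -0.9709729769526354]] 458.90907866820424 254.12679050088207 189.2618321918761
```

View pics/top0.png

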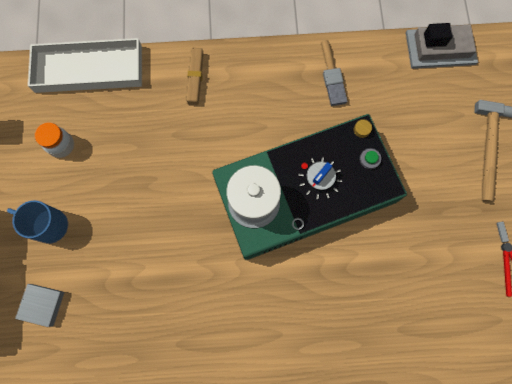

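View pics/side0.png

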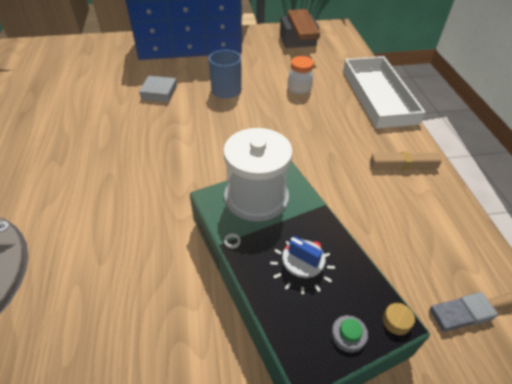

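The top view shows the dial at about (321,175), the green button at (371,158), the red dot at (305,166), the tin at (363,128), the ring at (297,224) and the bowl at (254,195). The side view agrees with it. Next I measure these points.

Run:
```python
from h import *
out=[]
for n,roi in(("top",(280,110,120,120)),("side",(210,210,220,160))):
    c=ctrl.read_camera(n);im=c["color"];x,y,w,h=roi
    hsv=cv2.cvtColor(im,cv2.COLOR_BGR2HSV)
    def blobs(lo,hi,z,name):
        m=cv2.inRange(hsv,np.array(lo),np.array(hi));mm=np.zeros_like(m);mm[y:y+h,x:x+w]=m[y:y+h,x:x+w]
        k,l,st,ce=cv2.connectedComponentsWithStats(mm)
        for i in range(1,k):
            if st[i,4]>4: print(n,name,st[i,4],ce[i].round(1),ray(c,*ce[i],z).round(4),"depthz")
    blobs((0,120,90),(8,255,255),.085,"red")
    blobs((172,120,90),(180,255,255),.085,"red2")
    blobs((55,120,90),(80,255,255),.107,"green")
    blobs((105,120,60),(125,255,255),.133,"blue")
    blobs((18,100,90),(32,255,255),.103,"brass")
    s=4 if n=="top" else 3
    out.append(cv2.resize(im[y:y+h,x:x+w],None,fx=s,fy=s,interpolation=cv2.INTER_CUBIC))
    cv2.imwrite(f"pics/{n}1.png",out[-1])
```

```text
top red 37 [304.1 165.4] [ 0.6142 -0.0763  0.085 ] depthz
top red 5 [313.4 184.8] [ 0.5705 -0.0921  0.085 ] depthz
top green 125 [371.3 156.5] [ 0.6182 -0.2154  0.107 ] depthz
top blue 142 [322.8 172.1] [ 0.5837 -0.1064  0.133 ] depthz
top brass 7 [367.  113.7] [ 0.7159 -0.2193  0.103 ] depthz
top brass 7 [353. 118.] [ 0.708  -0.1882  0.103 ] depthz
top brass 224 [362.5 127.2] [ 0.6858 -0.2061  0.103 ] depthz
top brass 5 [372.4 119.4] [ 0.7021 -0.2293  0.103 ] depthz
top brass 7 [342. 122.] [ 0.7004 -0.1636  0.103 ] depthz
top brass 11 [321.2 129.5] [ 0.6864 -0.1175  0.103 ] depthz
top brass 10 [307.5 134.5] [ 0.6769 -0.0874  0.103 ] depthz
top brass 7 [298. 138.] [ 0.6703 -0.0665  0.103 ] depthz
top brass 5 [286.  142.4] [ 0.6621 -0.0403  0.103 ] depthz
top brass 10 [386.1 145.7] [ 0.6411 -0.2507  0.103 ] depthz
top brass 8 [365.9 223.4] [ 0.4788 -0.188   0.103 ] depthz
top brass 5 [331. 229.] [ 0.4719 -0.1163  0.103 ] depthz
side red 21 [317.5 242.7] [ 0.6186 -0.0707  0.085 ] depthz
side red 5 [285.8 246.6] [ 0.5693 -0.0711  0.085 ] depthz
side green 316 [351.  329.5] [ 0.6183 -0.2187  0.107 ] depthz
side blue 5 [297.  237.2] [ 0.5773 -0.0906  0.133 ] depthz
side blue 439 [305.7 252.5] [ 0.5832 -0.1171  0.133 ] depthz
side brass 713 [399.3 317.3] [ 0.6854 -0.2103  0.103 ] depthz
```

View pics/top1.png

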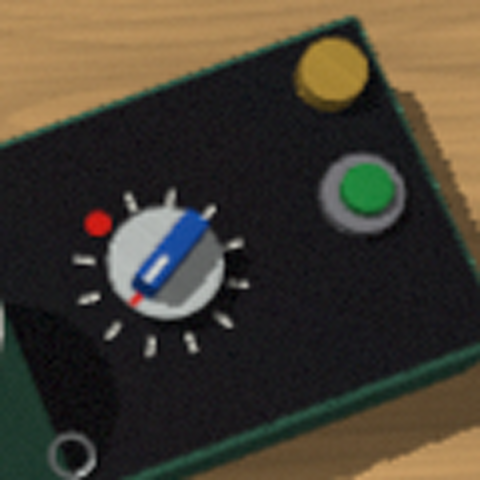

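View pics/side1.png

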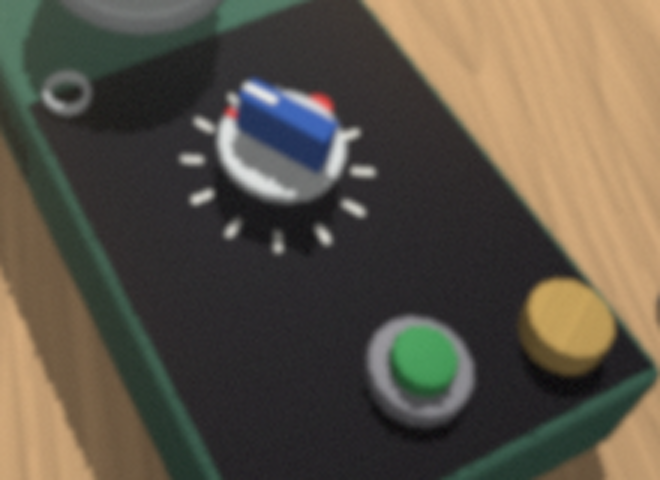

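The marks are counted around from the red dot. The pointer (red tick, white line) is on mark 2, so three clicks are needed, −90° about z. I'll pin down the axis and yaw from the white marks and check the lid's height.

Run:
```python
from h import *
for n in("top","side"):
    c=ctrl.read_camera(n);hsv=cv2.cvtColor(c["color"],cv2.COLOR_BGR2HSV)
    m=cv2.inRange(hsv,np.array((0,0,110)),np.array((180,70,255)))
    k,l,st,ce=cv2.connectedComponentsWithStats(m)
    P=[]
    for i in range(1,k):
        p=ray(c,*ce[i],.085)[:2]; r=np.hypot(*(p-[.585,-.107]))
        if st[i,4]<40 and .033<r<.05:P.append(p)
    P=np.array(P);A=np.c_[2*P,np.ones(len(P))]
    s=np.linalg.lstsq(A,(P**2).sum(1),rcond=None)[0]
    a=np.degrees(np.arctan2(*(P-s[:2]).T[::-1]));r=np.hypot(*(P-s[:2]).T)
    yaw=np.degrees(np.angle(np.exp(1j*np.radians(a*12)).mean()))/12
    print(n,len(P),s[:2].round(4),"r",r.round(4),"ang",a.round(1),"yaw mod30",yaw)
    z=c["z_map"];v,u=np.mgrid[:384,:512]
    d=np.stack([(u-c["cx"])/c["fx"]*z,(v-c["cy"])/c["fy"]*z,z],-1)
    W=(d-c["t"])@np.array(c["R"])
    b=np.array([.585,-.107])+.150*np.array([-np.sin(.29),np.cos(.29)])
    rr=np.hypot(W[...,0]-b[0],W[...,1]-b[1]);ok=z>0
    for lo,hi in((0,.012),(.02,.035),(.035,.045),(.045,.054),(.054,.06)):
        q=ok&(rr>lo)&(rr<hi);
        if q.any(): print("bowl",lo,hi,np.percentile(W[...,2][q],[50,90,99]).round(4))
    q=ok&(np.hypot(W[...,0]-.585,W[...,1]+.107)<.015);print("bar top",np.percentile(W[...,2][q],95))
```

```text
top 10 [ 0.5854 -0.1083] r [0.0414 0.0414 0.0414 0.0418 0.043  0.0422 0.042  0.0421 0.0402 0.0415] ang [  19.   -41.8  -72.    77.3 -103.9  106.3 -134.   136.  -164.5  166. ] yaw mod30 -13.173621064124964
bowl 0 0.012 [0.2028 0.2044 0.2053]
bowl 0.02 0.035 [0.1886 0.1906 0.1922]
bowl 0.035 0.045 [0.1887 0.1904 0.1921]
bowl 0.045 0.054 [0.1853 0.1896 0.1915]
bowl 0.054 0.06 [0.0847 0.0903 0.0933]
bar top 0.13460476812236113
side 8 [ 0.5857 -0.1063] r [0.0431 0.041  0.0414 0.0407 0.041  0.0422 0.0423 0.0433] ang [ 106.7  166.1  -11.7 -163.7  -41.8 -133.3  -71.9 -103. ] yaw mod30 -12.817878354343227
bowl 0 0.012 [0.2033 0.2043 0.205 ]
bowl 0.02 0.035 [0.1896 0.1904 0.1912]
bowl 0.035 0.045 [0.1896 0.1905 0.1911]
bowl 0.045 0.054 [0.1458 0.1891 0.1905]
bowl 0.054 0.06 [0.0859 0.091  0.0926]
bar top 0.13423705039464434
```

apply_moves(
  targets=[
    [[0.094, 0.02, 0.034, 0.0, 0.13], [0.094, 0.04, 0.068, 0.0, 0.26], [0.094, 0.06, 0.101, 0.0, 0.39], [0.094, 0.08, 0.135, 0.0, 0.52], [0.094, 0.1, 0.168, 0.0, 0.65]],
  ],
)

```text
time_s: 0.8
ee_pos: [0.3843, -0.443, 0.2056]
tool_rot: [[0.463, 0.886, 0.0], [0.886, -0.463, -0.0], [-0.0, 0.0, -1.0]]
wrist_force: [1.4, -1.1, 0.2]
gripper_width: 0.0941
grip_force: 0.0
```

apply_moves(
  targets=[
    [[0.094, 0.02, 0.034, 0.0, 0.13], [0.094, 0.04, 0.068, 0.0, 0.26], [0.094, 0.06, 0.101, 0.0, 0.39], [0.094, 0.08, 0.135, 0.0, 0.52], [0.094, 0.1, 0.168, 0.0, 0.65]],
  ],
)

```text
time_s: 1.3
ee_pos: [0.4843, -0.275, 0.2057]
tool_rot: [[-0.167, 0.986, 0.0], [0.986, 0.167, -0.0], [-0.0, 0.0, -1.0]]
wrist_force: [0.6, -0.1, 0.1]
gripper_width: 0.0937
grip_force: 0.0
```

apply_moves(
  targets=[
    [[0.094, 0.02, 0.034, 0.0, 0.13], [0.094, 0.04, 0.068, 0.0, 0.26], [0.094, 0.06, 0.101, 0.0, 0.39], [0.094, 0.08, 0.135, 0.0, 0.52], [0.094, 0.1, 0.168, 0.0, 0.65]],
  ],
)

```text
time_s: 1.8
ee_pos: [0.5843, -0.107, 0.2056]
tool_rot: [[-0.73, 0.684, 0.0], [0.684, 0.73, -0.0], [-0.0, 0.0, -1.0]]
wrist_force: [1.3, 0.0, -0.2]
gripper_width: 0.0944
grip_force: 0.0
```

apply_moves(
  targets=[
    [[0.094, 0.001, 0.0, -0.02, 0.0], [0.094, 0.001, 0.0, -0.045, 0.0], [0.06, 0.001, 0.0, -0.07, 0.0], [0.04, 0.001, 0.0, -0.085, 0.0], [0.03, 0.001, 0.0, -0.0945, 0.0]],
  ],
)

```text
time_s: 2.3
ee_pos: [0.5843, -0.1085, 0.1099]
tool_rot: [[-0.726, 0.687, -0.001], [0.687, 0.726, 0.0], [0.001, -0.001, -1.0]]
wrist_force: [0.3, -1.2, 0.5]
gripper_width: 0.0732
grip_force: 0.0
```

Run:
```python
from h import *
print(ctrl.read_state()["gripper_width"],ctrl.read_state()["joints"])
a=ctrl.read_camera("top")["color"][120:220,270:380];b=ctrl.read_camera("side")["color"][180:290,240:370]
cv2.imwrite("pics/c1.png",np.hstack([cv2.resize(a,(396,360),interpolation=3),cv2.resize(b,(400,360),interpolation=3)]))
```

```text
0.07321573252475692 [ 26.05383005  25.21473185 -27.57772986 106.16725971  14.45098381
  52.14516433  38.33568576]
```

View pics/c1.png

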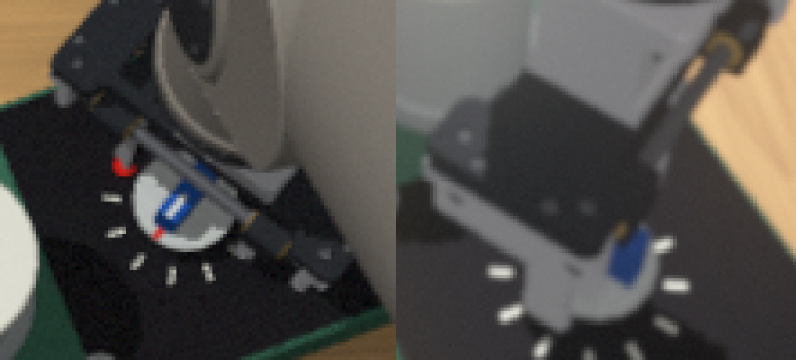

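The picture shows the open fingers either side of the blue bar, aligned with it. Now I close gently.

apply_moves(
  targets=[
    [[0.03, 0, 0, 0.0, 0], [0.024, 0, 0, 0, 0], [0.02, 0, 0, 0, 0], [0.018, 0, 0, 0, 0], [0.018, 0, 0, 0, 0]],
  ],
  grip_force=5,
)

```text
time_s: 2.9
ee_pos: [0.5848, -0.1085, 0.1113]
tool_rot: [[-0.726, 0.687, 0.0], [0.687, 0.726, -0.0], [-0.0, 0.0, -1.0]]
wrist_force: [0.1, -0.3, -0.5]
gripper_width: 0.0256
grip_force: 0.0
```

apply_moves(
  targets=[
    [[0.015, 0, 0, 0.0, 0], [0.013, 0, 0, 0, 0], [0.01, 0, 0, 0, 0], [0.01, 0, 0, 0, 0], [0.01, 0, 0, 0, 0]],
  ],
  grip_force=5,
)

```text
time_s: 3.4
ee_pos: [0.5856, -0.1077, 0.1112]
tool_rot: [[-0.727, 0.687, 0.002], [0.687, 0.727, 0.001], [-0.001, 0.002, -1.0]]
wrist_force: [4.6, 2.9, -2.1]
gripper_width: 0.014
grip_force: 5.0
```

apply_moves(
  targets=[
    [[0.01, 0.0008, 0.0008, 0.0, 0], [0.01, 0.0008, 0.0008, 0, 0], [0.01, 0.0008, 0.0008, 0, 0]],
  ],
  grip_force=15,
)

```text
time_s: 3.7
ee_pos: [0.5857, -0.1077, 0.1111]
tool_rot: [[-0.726, 0.687, 0.0], [0.687, 0.726, -0.0], [-0.0, 0.0, -1.0]]
wrist_force: [0.6, 0.4, 3.4]
gripper_width: 0.0141
grip_force: 15.0
```

apply_moves(
  targets=[
    [[0.01, 0, 0, -0.001, 0], [0.01, 0, 0, -0.002, 0], [0.01, 0, 0, -0.002, 0]],
  ],
  grip_force=45,
)

```text
time_s: 4.0
ee_pos: [0.5857, -0.1076, 0.1091]
tool_rot: [[-0.726, 0.687, 0.0], [0.687, 0.726, -0.0], [-0.0, 0.0, -1.0]]
wrist_force: [1.6, 0.6, 3.9]
gripper_width: 0.0133
grip_force: 45.0
```

apply_moves(
  targets=[
    [[0.01, 0, 0, -0.001, 0], [0.01, 0, 0, -0.0015, 0], [0.01, 0, 0, -0.0015, 0]],
  ],
)

```text
time_s: 4.3
ee_pos: [0.5857, -0.1076, 0.1076]
tool_rot: [[-0.726, 0.687, 0.0], [0.687, 0.726, -0.0], [-0.0, 0.0, -1.0]]
wrist_force: [1.6, 1.1, 3.8]
gripper_width: 0.0139
grip_force: 45.0
```

apply_moves(
  targets=[
    [[0.01, 0, 0, -0.001, 0], [0.01, 0, 0, -0.001, 0], [0.01, 0, 0, -0.001, 0]],
  ],
)

```text
time_s: 4.6
ee_pos: [0.5856, -0.1076, 0.1066]
tool_rot: [[-0.726, 0.687, 0.0], [0.687, 0.726, 0.0], [-0.0, 0.0, -1.0]]
wrist_force: [0.5, 0.4, 4.8]
gripper_width: 0.0141
grip_force: 45.0
```

apply_moves(
  targets=[
    [[0.01, 0, 0, -0.001, 0], [0.01, 0, 0, -0.001, 0], [0.01, 0, 0, -0.001, 0]],
  ],
)

```text
time_s: 4.9
ee_pos: [0.5857, -0.1076, 0.1055]
tool_rot: [[-0.726, 0.687, 0.0], [0.687, 0.726, 0.0], [-0.0, 0.0, -1.0]]
wrist_force: [3.8, 1.1, 2.8]
gripper_width: 0.0136
grip_force: 45.0
```

apply_moves(
  targets=[
    [[0.01, 0, 0, -0.001, 0], [0.01, 0, 0, -0.001, 0], [0.01, 0, 0, -0.001, 0]],
  ],
)

```text
time_s: 5.2
ee_pos: [0.5857, -0.1076, 0.1045]
tool_rot: [[-0.726, 0.687, 0.0], [0.687, 0.726, 0.0], [-0.0, 0.0, -1.0]]
wrist_force: [2.4, 1.3, 3.6]
gripper_width: 0.0135
grip_force: 45.0
```

apply_moves(
  targets=[
    [[0.01, 0, 0, -0.001, 0], [0.01, 0, 0, -0.001, 0], [0.01, 0, 0, -0.001, 0]],
  ],
)

```text
time_s: 5.5
ee_pos: [0.5857, -0.1076, 0.1039]
tool_rot: [[-0.726, 0.687, 0.0], [0.687, 0.726, -0.0], [-0.0, 0.0, -1.0]]
wrist_force: [-0.5, 1.4, 10.5]
gripper_width: 0.0134
grip_force: 45.0
```

apply_moves(
  targets=[
    [[0.01, 0, 0, -0.0003, 0], [0.01, 0, 0, -0.0003, 0], [0.01, 0, 0, -0.0003, 0]],
  ],
)

```text
time_s: 5.8
ee_pos: [0.5857, -0.1076, 0.1038]
tool_rot: [[-0.726, 0.687, 0.001], [0.687, 0.726, -0.0], [-0.001, 0.0, -1.0]]
wrist_force: [-1.3, 2.2, 13.8]
gripper_width: 0.0137
grip_force: 45.0
```

apply_moves(
  targets=[
    [[0.01, 0, 0, 0, -0.05], [0.01, 0, 0, 0, -0.1], [0.01, 0, 0, 0, -0.15], [0.01, 0, 0, 0, -0.15]],
  ],
)

```text
time_s: 6.2
ee_pos: [0.5857, -0.1077, 0.1038]
tool_rot: [[-0.614, 0.789, 0.0], [0.789, 0.614, -0.0], [-0.001, -0.0, -1.0]]
wrist_force: [-0.7, -0.4, 12.6]
gripper_width: 0.014
grip_force: 45.0
```

apply_moves(
  targets=[
    [[0.01, 0, 0, 0, -0.08], [0.01, 0, 0, 0, -0.16], [0.01, 0, 0, 0, -0.24], [0.01, 0, 0, 0, -0.32], [0.01, 0, 0, 0, -0.4]],
  ],
)

```text
time_s: 6.7
ee_pos: [0.5853, -0.108, 0.1038]
tool_rot: [[-0.256, 0.967, -0.0], [0.967, 0.256, -0.001], [-0.0, -0.0, -1.0]]
wrist_force: [-2.5, -1.2, 15.5]
gripper_width: 0.0136
grip_force: 44.9
```

Run:
```python
from h import *
s=ctrl.read_state();print(s["wrist_force"],s["wrist_torque"],s["joints"])
a=ctrl.read_camera("top")["color"][120:220,270:380];b=ctrl.read_camera("side")["color"][180:290,240:370]
cv2.imwrite("pics/c2.png",np.hstack([cv2.resize(a,(396,360),interpolation=3),cv2.resize(b,(400,360),interpolation=3)]))
```

```text
[-2.4806303  -1.18298789 15.50577217] [-0.21741046  0.84897758  0.21168203] [ 20.45421353  24.65484237 -20.49536646 106.68972988  10.9417283
  50.57766708   9.54807717]
```

View pics/c2.png

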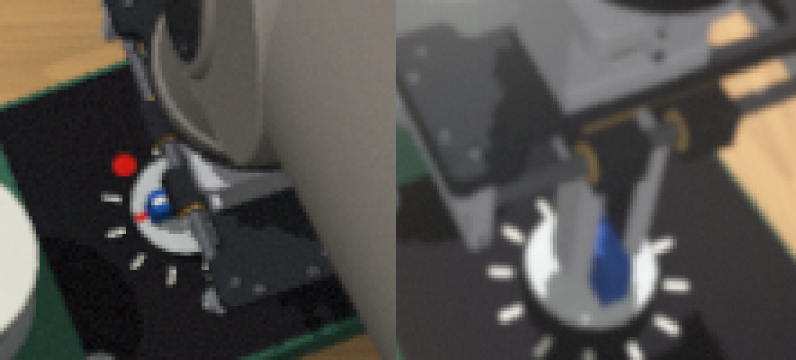

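The red tick has followed the gripper, now near mark 3, so the dial turns without slipping. I carry on round.

apply_moves(
  targets=[
    [[0.01, 0, 0, 0, -0.08], [0.01, 0, 0, 0, -0.16], [0.01, 0, 0, 0, -0.24], [0.01, 0, 0, 0, -0.32], [0.01, 0, 0, 0, -0.4]],
  ],
)

```text
time_s: 7.3
ee_pos: [0.5849, -0.108, 0.1037]
tool_rot: [[0.14, 0.99, -0.001], [0.99, -0.14, -0.0], [-0.001, -0.001, -1.0]]
wrist_force: [-5.4, 2.0, 15.3]
gripper_width: 0.0135
grip_force: 44.9
```

apply_moves(
  targets=[
    [[0.01, 0, 0, 0, -0.08], [0.01, 0, 0, 0, -0.16], [0.01, 0, 0, 0, -0.24], [0.01, 0, 0, 0, -0.32], [0.01, 0, 0, 0, -0.4]],
  ],
)

```text
time_s: 7.8
ee_pos: [0.5845, -0.108, 0.1036]
tool_rot: [[0.515, 0.857, -0.002], [0.857, -0.515, -0.0], [-0.001, -0.001, -1.0]]
wrist_force: [-8.3, 1.3, 17.4]
gripper_width: 0.0137
grip_force: 45.0
```

apply_moves(
  targets=[
    [[0.01, 0, 0, 0, -0.06], [0.01, 0, 0, 0, -0.12], [0.01, 0, 0, 0, -0.18], [0.01, 0, 0, 0, -0.22], [0.01, 0, 0, 0, -0.22]],
  ],
)

```text
time_s: 8.3
ee_pos: [0.5843, -0.1078, 0.1036]
tool_rot: [[0.688, 0.726, -0.002], [0.726, -0.688, -0.0], [-0.002, -0.002, -1.0]]
wrist_force: [-8.6, 2.7, 18.8]
gripper_width: 0.0135
grip_force: 45.0
```

Run:
```python
from h import *
s=ctrl.read_state();print(s["wrist_force"],s["wrist_torque"],s["joints"])
a=ctrl.read_camera("top")["color"][120:220,270:380];b=ctrl.read_camera("side")["color"][180:290,240:370]
cv2.imwrite("pics/c3.png",np.hstack([cv2.resize(a,(396,360),interpolation=3),cv2.resize(b,(400,360),interpolation=3)]))
```

```text
[-8.64601091  2.69514339 18.80567685] [ 2.73682001e-01  2.38513423e+00 -2.22365038e-03] [ 10.45483318  23.53740266  -7.8297507  107.37353091   4.12451755
  49.48600357 -42.90442532]
```

View pics/c3.png

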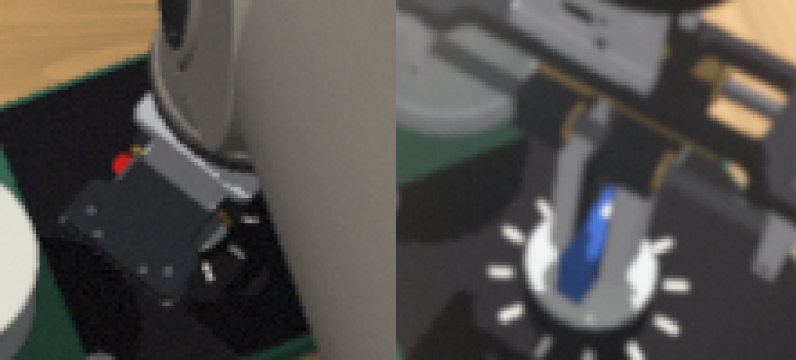

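The turn is complete: closing axis at −43.5°, torque about zero. I raise it with the dial held, relieving the sideways force, then open.

apply_moves(
  targets=[
    [[0.01, -0.0007, 0.0002, 0.0015, 0], [0.01, -0.0007, 0.0002, 0.003, 0], [0.01, -0.0007, 0.0002, 0.005, 0], [0.01, -0.0007, 0.0002, 0.007, 0], [0.01, -0.0007, 0.0002, 0.007, 0]],
  ],
)

```text
time_s: 8.9
ee_pos: [0.5842, -0.1077, 0.1103]
tool_rot: [[0.687, 0.727, -0.001], [0.727, -0.687, -0.0], [-0.001, -0.001, -1.0]]
wrist_force: [-5.2, -0.2, 4.8]
gripper_width: 0.0129
grip_force: 44.9
```

```bash
python3 -c "
from h import *
s=ctrl.read_state();print(s['wrist_force'],s['wrist_torque'],s['ee_pos'])"
```

```text
[-5.24513425 -0.21064713  4.75569969] [-0.47232376  1.52278617 -0.04850407] [ 0.58415934 -0.10770315  0.11027102]
```

apply_moves(
  targets=[
    [[0.016, 0, 0, 0, 0], [0.02, 0, 0, 0, 0], [0.03, 0, 0, 0, 0], [0.035, 0, 0, 0, 0], [0.04, 0, 0, 0, 0]],
  ],
  grip_force=10,
)

```text
time_s: 9.4
ee_pos: [0.5849, -0.1074, 0.1102]
tool_rot: [[0.687, 0.727, 0.0], [0.727, -0.687, 0.0], [0.0, -0.0, -1.0]]
wrist_force: [-0.1, 0.3, 0.5]
gripper_width: 0.0385
grip_force: 0.0
```

apply_moves(
  targets=[
    [[0.04, 0, 0, 0.01, 0], [0.04, 0, 0, 0.03, 0], [0.04, 0, 0, 0.055, 0], [0.03, 0, 0, 0.075, 0], [0.02, 0, 0, 0.09, 0]],
  ],
)

```text
time_s: 9.9
ee_pos: [0.5852, -0.1075, 0.2023]
tool_rot: [[0.687, 0.727, 0.002], [0.727, -0.687, -0.0], [0.001, 0.001, -1.0]]
wrist_force: [-0.2, -0.5, 0.5]
gripper_width: 0.0273
grip_force: 0.0
```

apply_moves(
  targets=[
    [[0.01, 0.007, -0.022, 0, 0], [0.0, 0.014, -0.045, 0, 0], [0.0, 0.021, -0.068, 0, 0], [0.0, 0.028, -0.09, 0, 0], [0.0, 0.0335, -0.1095, 0, 0]],
  ],
)

```text
time_s: 10.4
ee_pos: [0.6185, -0.2182, 0.2004]
tool_rot: [[0.687, 0.727, -0.0], [0.727, -0.687, -0.0], [-0.0, -0.0, -1.0]]
wrist_force: [0.1, -0.0, 0.3]
gripper_width: 0.0004
grip_force: 0.0
```

Run:
```python
from h import *
b=ctrl.read_camera("top")["color"][100:220,270:400];s=ctrl.read_camera("side")["color"][200:380,230:440]
cv2.imwrite("pics/d1.png",np.hstack([cv2.resize(b,(390,360),interpolation=3),cv2.resize(s,(400,360),interpolation=3)]))
```

```text
(no output)
```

View pics/d1.png

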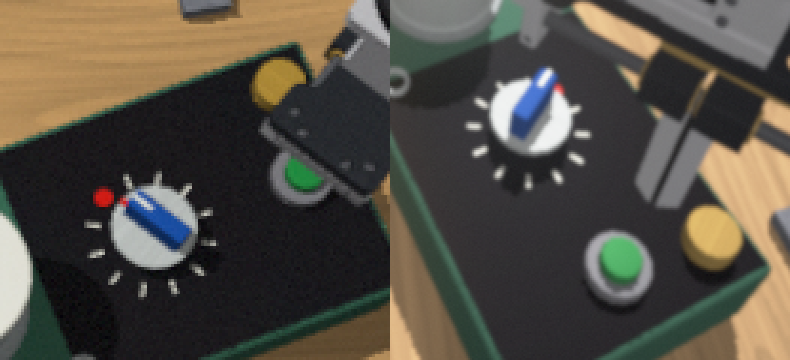

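The dial's pointer faces the red dot, and the tin and ring are in place. The shut fingers are above the button, so I press it.

apply_moves(
  targets=[
    [[0.0, 0, 0, -0.03, 0], [0.0, 0, 0, -0.06, 0], [0.0, 0, 0, -0.08, 0], [0.0, 0, 0, -0.088, 0], [0.0, 0, 0, -0.088, 0]],
  ],
)

```text
time_s: 11.0
ee_pos: [0.6179, -0.2163, 0.1115]
tool_rot: [[0.686, 0.727, -0.002], [0.727, -0.686, 0.001], [-0.001, -0.002, -1.0]]
wrist_force: [0.1, -0.0, 0.8]
gripper_width: 0.0005
grip_force: 0.0
```

apply_moves(
  targets=[
    [[0.0, 0, 0, -0.002, 0], [0.0, 0, 0, -0.004, 0], [0.0, 0, 0, -0.006, 0], [0.0, 0, 0, -0.008, 0], [0.0, 0, 0, -0.008, 0]],
  ],
)

```text
time_s: 11.5
ee_pos: [0.6188, -0.217, 0.1045]
tool_rot: [[0.687, 0.727, 0.001], [0.727, -0.687, -0.0], [0.001, 0.001, -1.0]]
wrist_force: [1.3, 0.7, 3.5]
gripper_width: 0.0005
grip_force: 1.8
```

apply_moves(
  targets=[
    [[0.0, 0, 0, -0.001, 0], [0.0, 0, 0, -0.002, 0], [0.0, 0, 0, -0.002, 0]],
  ],
)

```text
time_s: 11.8
ee_pos: [0.6187, -0.217, 0.1024]
tool_rot: [[0.687, 0.727, 0.001], [0.727, -0.687, -0.0], [0.0, 0.001, -1.0]]
wrist_force: [2.3, 0.4, 4.2]
gripper_width: 0.0005
grip_force: 2.5
```

apply_moves(
  targets=[
    [[0.0, 0, 0, -0.0007, 0], [0.0, 0, 0, -0.0015, 0], [0.0, 0, 0, -0.0015, 0]],
  ],
)

```text
time_s: 12.1
ee_pos: [0.6188, -0.2171, 0.1013]
tool_rot: [[0.687, 0.727, 0.001], [0.727, -0.687, -0.0], [0.001, 0.001, -1.0]]
wrist_force: [1.4, 0.3, 8.7]
gripper_width: 0.0004
grip_force: 4.3
```

apply_moves(
  targets=[
    [[0.0, 0, 0, -0.0004, 0], [0.0, 0, 0, -0.0004, 0], [0.0, 0, 0, -0.0004, 0]],
  ],
)

```text
time_s: 12.4
ee_pos: [0.6188, -0.2171, 0.1012]
tool_rot: [[0.687, 0.727, 0.001], [0.727, -0.687, -0.0], [0.001, 0.001, -1.0]]
wrist_force: [-0.2, 1.1, 12.9]
gripper_width: 0.0005
grip_force: 6.5
```

apply_moves(
  targets=[
    [[0.0, 0, 0, 0.005, 0], [0.0, 0, 0, 0.015, 0], [0.0, 0, 0, 0.04, 0], [0.0, 0, 0, 0.07, 0], [0.0, 0, 0, 0.1, 0]],
  ],
)

```text
time_s: 12.9
ee_pos: [0.6174, -0.2168, 0.2012]
tool_rot: [[0.687, 0.727, -0.002], [0.727, -0.687, 0.001], [-0.001, -0.002, -1.0]]
wrist_force: [-0.3, 0.1, 0.7]
gripper_width: 0.0006
grip_force: 0.0
```

apply_moves(
  targets=[
    [[0.0, 0, -0.02, 0.02, 0], [0.0, 0, -0.06, 0.02, 0], [0.0, 0, -0.1, 0.02, 0], [0.0, 0, -0.12, 0.02, 0], [0.0, 0, -0.12, 0.02, 0]],
  ],
)

```text
time_s: 13.4
ee_pos: [0.6167, -0.3404, 0.2197]
tool_rot: [[0.69, 0.724, -0.002], [0.724, -0.69, -0.0], [-0.002, -0.001, -1.0]]
wrist_force: [-0.4, 0.2, 0.3]
gripper_width: 0.0008
grip_force: 0.0
```

Run:
```python
from h import *
b=ctrl.read_camera("top")["color"][100:250,250:420]
cv2.imwrite("pics/e1.png",cv2.resize(b,(510,450),interpolation=3))
```

```text
(no output)
```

View pics/e1.png

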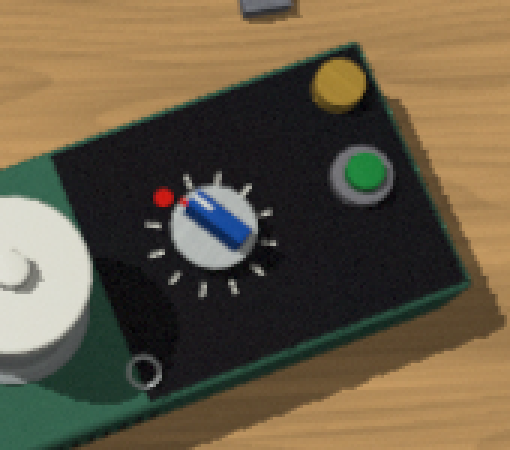

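The dial points at the red dot, the button is back up, the ring and tin have not moved, and the arm is clear of the machine. I'm handing the job in.

```bash
python3 -c "
from plant import ctrl
print(ctrl.sign_off())"
```

```text
the job is handed in; nothing more can be done
None
```

The job is handed in (no verdict came back): the dial was turned three clicks and locked on the red mark, then the start button was pressed to its stop and released, with push forces staying under 20 N and the ring and tin still in place in the last picture.

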